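# Unlock the pigment mill, fit its bayonet lid and hold it on

### The arm

A 6-joint arm with a two-finger parallel gripper is mounted at the origin on the work surface. World frame = base frame: x ahead of the robot, y to its left, z up, the work surface at z = 0. Lengths are in mm, angles in rad, forces in N, time in s.
With the tool pointing down it reaches from about 275 to 825 mm from the base axis. Payload 4.9 kg.
Tool frame: the origin (TCP) lies at the very end of the fingers, on their centre line; the grasp point (between the pads) lies 19 mm behind it; z points along the fingers, y is the line along which they close (so a half turn about z gives the same grasp; the last joint's range is limited). The gripper opens to 85 mm and grips with 20 to 120 N. Pads are 22 mm wide; open, the fingers measure 114 mm over their backs; the gripper's body (76 mm by 85 mm) begins 54 mm behind the grasp point. The pads swing forward as they close: fully open they stand 13 mm farther back than shut.
Start: joints at [-1.236, 0.326, -0.193, 1.052, 0, 1.437], TCP at [248.513, -490.673, 206.981] pointing down, gripper open.
Joint ranges: [-2.65, 2.65], [-0.97, 1.79], [-1.3, 1.35], [-1.93, 2.1], [-1.47, 1.37], [-3.14, 3.14]. Speed limits (rad/s): [2.57, 2.57, 3.14, 3.14, 3.14, 3.14].

### API

Orientations are given as [roll, pitch, yaw] about the fixed x, y, z axes, in that order (R = Rz(yaw) Ry(pitch) Rx(roll)).
In Python, from bench import bot, solve_ik, imaging gives the robot as it stands. Calls block until the motion is done:
- bot.move_ptp(position, orientation): joint-space move of the TCP to a pose.
- bot.movel(position, rot=None, max_speed=150, threshold=None): straight line of the TCP; rot=None keeps the orientation; max_speed is the mean speed in mm/s. With threshold (N) it stops when the force on the tool has changed by that much, and returns True; else False.
- bot.move_j(angles): joint-space move.
- bot.grip(opening, effort=None): opening from 0.0 (shut) to 1.0 (fully open); effort is the grip in N (None keeps the last); returns when the fingers have stopped.
- bot.dwell(seconds).
- solve_ik(position, orientation): joint angles nearest the present ones, or None.
- bot.get_state(): the state.
- imaging.capture(name): name is "scene" or "top"; returns the picture (480x640x3 uint8, blue, green, red); there is no depth.
- imaging.camera_model(name): a dict with "K" (3x3 intrinsics, pixels), "position" and "rotation" of the camera in the world. Camera axes: x right, y up, looking along -z (the intrinsics and any distortion apply to the point x, -y, -z); pixel columns grow to the right and rows downward; lengths in mm; the calibration is good to about 2 mm. A picture is of the moment at which its call begins. camera_model takes no time and is no camera call.
A pose or a line that the arm cannot do raises bot.IKError and nothing moves.
- bot.sign_off(): hands the job in; it is judged then, once.
The state is a dict: "t": time; "qpos": joint angles; "joint_velocities": joint speeds; "effort": joint torques, N m; "tcp_pos": TCP position; "orientation": TCP orientation; "contact_force": force on the tool from outside, world axes, zero at the start; "wrist_torque": the same for the moment, N m; "opening": opening from 0.0 (shut) to 1.0 (fully open); "gripper_force": force on a finger pad.
Only numpy, scipy, OpenCV 4.12 (cv2) and the standard library are available. Lean on these libraries where they do the work, as an engineer would, in place of code of your own. Each camera call takes 0.05 s, during which the arm holds its last target. There are 200 camera calls.

### The job

The little bench mill's rotor is still locked: draw the lock pin straight up out of its bore beside the round collar, hang it in the notch at the edge of the deck and let go of it. Then take the lid by its grip bar, set it in the collar with its lugs through the two gaps, push it down against the spring until its flange is flush on the collar, and turn it a quarter turn clockwise (seen from above) against the return spring to the stop. The mill runs only while the lid is held on, so finish still gripping it, pressed flush and turned to the stop, and leave the cup, pestle and sample pot undisturbed.

Things in the scene. Friction and masses are not known exactly. Their poses are not given: they have to be found in the camera images.
- mill: Bench knife mill, fixed: white housing, aluminium deck 170 mm (x) by 185 mm (y from -90 to +95), 12 mm thick, its top 110 mm over the bench. Origin on the bench under the axis of the round steel collar, z up. Lock pin bore at x 0, y +69 mm; the parking notch lies in a fork on the deck's +y edge; switch and dial are on the -x side.
- collar_top (a point): Centre of the collar's top, 34 mm over the deck; axes as the mill's. Collar: outer radius 52 mm, open inside. Its inward ledge (inner radius 37 mm, top 7 mm of the collar) has two gaps, 20 mm wide, at +x and -x for the lid's lugs; below the ledge the inner radius is 44.5 mm. The lid's flange comes to rest on this top: a firm stop.
- lid: Grey round lid, about 220 g, loose, standing upright on its plug on the bench. Origin at the centre of the plug's underside, z up. Plug radius 34.5 mm, z 0 to 20 mm; flange radius 66 mm, z 20 to 30. Two lugs on the plug in line with the grip bar, at +x and -x: 14 mm wide, reaching 42 mm from the axis, z 1 to 8. A half turn makes no difference.
- lid_bar (a point): Centre of the lid's grip bar, 46 mm over the lid's underside; axes as the lid's. The bar is 72 mm long (x), 18 mm wide (y), z 29 to 63 mm. The lid enters with the bar along the mill's x and is flush with its underside 124 mm over the bench; its lugs pass under the ledge below 129 mm. At the stop it is turned 1.57 rad clockwise, the bar along the mill's y.
- lock_pin: Rotor lock pin, 60 g, loose, upright in its bore, 9.6 mm wide. Origin on its axis at the underside of its shoulder (22 mm wide, 5 mm thick), which rests on the deck; z up. Steel shank 8 mm diameter, reaching 38 mm below the origin; black round knob 18 mm diameter, z 5 to 45 mm. While in its bore it blocks the lid's flange.
- bore (a point): Mouth of the lock pin's bore on the deck top, 110 mm over the bench; axes as the mill's.
- notch (a point): Parking place in the notch, level with the deck top; axes as the mill's (it lies at x 0, y +109 mm of the mill). The notch is 11 mm wide (x), from a closed end 14 mm on the -y side of this point to an open end 16 mm on its +y side. The pin hangs here, shank through the notch, shoulder on the fork; lower it in from above or slide it in from the open end.
- turn_ring (a joint): Turn of the spring-returned ring under the ledge, rad: 0 at rest, 1.43 at the stop, growing clockwise. The lid's lugs meet it about 0.15 rad after entering and drive it; it resists with 0.22 N m, rising to 0.42 N m at the stop, and drives the lid back when that is let go.
- seal_ring (a joint): Sink of the rubber sealing ring in the collar that the lid's plug presses on, m: 0 at rest (its top 23 mm over the deck), 0.009 with the lid flush. Its springs push up with 4 N at rest, 11 N with the lid flush.
- scale: Bystander: small digital scale, fixed, 105 by 150 by 24 mm high. Origin at the centre of its underside.
- cup: Bystander: clear plastic cup, 72 mm across the rim, 78 mm high, standing on the scale. Origin at the centre of its underside.
- pestle: Bystander: white pestle, 138 mm long, up to 50 mm thick, lying on the bench along its x axis. Origin under its middle.
- pot: Bystander: hexagonal sample pot, 42 mm wide, 34 mm high, on the bench. Origin at the centre of its underside.
Things that resemble listed ones, but are neither listed nor needed, are in the scene too. Leave any yellow look-alike of the lock_pin alone.

How it is judged:
By the outcome, as a careful person would: the job done as asked, in the order asked, and still so for the second after the job is handed in, while the arm keeps its last pose, push and grip.
It also fails if it takes over 61 s, if anything falls off the work surface, if the arm or the gripper's body presses on something with over 40 N, if the wrist force passes 120 N, or if a joint passes its speed limit or range.

## Working session

There is one attempt and no reset: what is moved stays moved. The work goes in short steps, each a Python script; the robot and the scene stay as the last script left them, time stands still between calls to the robot, and variables do not carry over. Pictures are saved under pics/ and viewed, at most 10 in all, crops included, and the job is handed in when it is done.

```bash
ls; mkdir -p pics; python3 - <<'E'
from bench import bot, imaging
import cv2
for n in ("scene","top"):
    im=imaging.capture(n); cv2.imwrite(f"pics/{n}0.png",im)
    m=imaging.camera_model(n); print(n,m)
s=bot.get_state(); print(s)
E
```

```text
pics
scene {'K': array([[564.68350728,   0.        , 328.88906634],
       [  0.        , 564.68350728, 238.05053323],
       [  0.        ,   0.        ,   1.        ]]), 'position': array([1192.88261766,  320.97702057,  957.30861622]), 'rotation': array([0.66402071, 0.01614636, 2.09266967])}
top {'K': array([[500.53273076,   0.        , 316.02484039],
       [  0.        , 500.53273076, 235.12496063],
       [  0.        ,   0.        ,   1.        ]]), 'position': array([ 549.55754733,  -37.13006076, 1179.62447637]), 'rotation': array([ 0.08530468,  0.01848728, -1.6002625 ])}
{'t': 0.1, 'qpos': array([-1.23622491e+00,  3.26863801e-01, -1.93518351e-01,  1.05202743e+00,
        1.23118087e-05,  1.43659116e+00]), 'joint_velocities': array([-0.00059177, -0.00337795,  0.00124982,  0.00170732,  0.00037603,
       -0.00028284]), 'effort': array([ 4.66995825e-04, -4.44242656e+01,  2.63036352e+01,  7.96179695e-03,
        1.80727403e-05,  1.20568558e-05]), 'tcp_pos': array([ 248.30340902, -490.09953113,  206.2703548 ]), 'orientation': array([-3.13999556e+00, -2.28058384e-04,  4.68776393e-01]), 'contact_force': array([-0.43725671,  0.20813543,  0.70802125]), 'wrist_torque': array([-0.03288445, -0.04855526, -0.0126713 ]), 'gripper_force': 0.0, 'opening': 1.0006304542408522}
```

View pics/scene0.png

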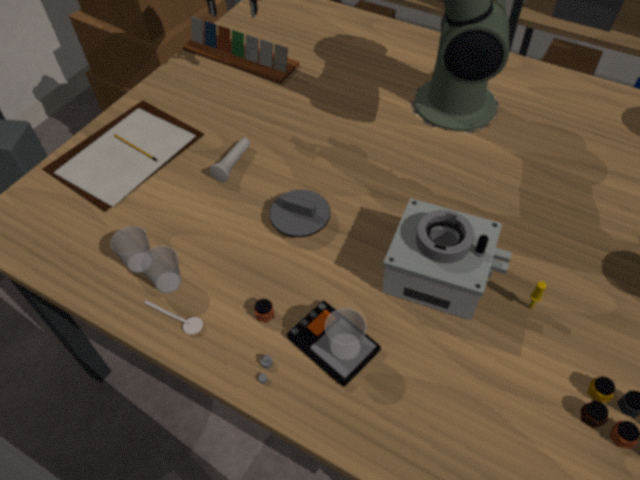

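View pics/top0.png

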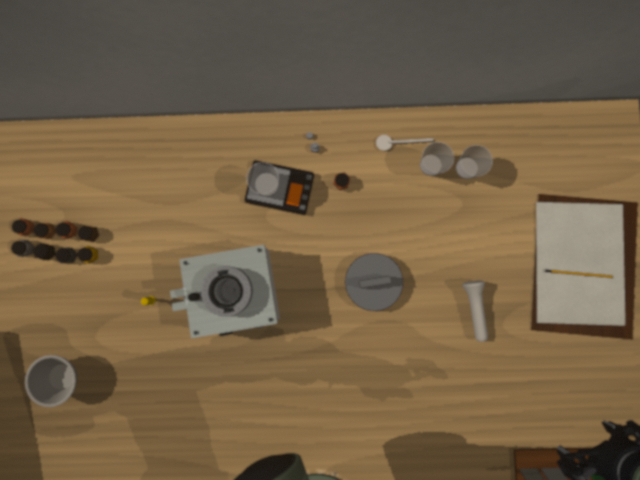

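The scene view shows the lid at (300,212), the mill at (445,240), the black pin at (482,243) and a yellow pin at (537,291). In the top view the lid is at (374,282), the collar at (226,291), the black pin at (194,296), the fork at (177,299) and the yellow pin at (148,300). There are two lock-pin candidates. The black-knobbed one beside the collar fits the description, and the yellow one off the mill is the look-alike. I'll confirm this in an enlarged composite.

```bash
cat > h.py <<'E'
import numpy as np, cv2
from bench import bot, solve_ik, imaging
from scipy.spatial.transform import Rotation as Ro
def ray(n,uv):
    m=imaging.camera_model(n); k=m["K"]
    d=np.array([(uv[0]-k[0,2])/k[0,0],-(uv[1]-k[1,2])/k[1,1],-1.])
    d=Ro.from_euler("xyz",m["rotation"]).apply(d); return m["position"],d/np.linalg.norm(d)
def plane(n,uv,z):
    p,d=ray(n,uv); return p+d*(z-p[2])/d[2]
def tri(us,ut):
    A=[];b=[];
    rs=[ray("scene",us),ray("top",ut)]
    P=[np.eye(3)-np.outer(d,d) for p,d in rs]
    x=np.linalg.solve(sum(P),sum(Q@p for Q,(p,d) in zip(P,rs)))
    return x, max(np.linalg.norm(Q@(x-p)) for Q,(p,d) in zip(P,rs))
def crop(im,x,y,w,h,s): return cv2.resize(im[y:y+h,x:x+w],None,fx=s,fy=s,interpolation=cv2.INTER_CUBIC)
E
python3 - <<'E'
from h import *
s=cv2.imread("pics/scene0.png");t=cv2.imread("pics/top0.png")
f=lambda a:cv2.convertScaleAbs(a,alpha=1.3)
a=crop(s,380,195,133,100,3);b=crop(t,145,240,133,100,3);c=crop(s,250,170,100,75,4);d=crop(t,325,245,100,75,4)
a,b=[crop(q,0,0,399,300,1) for q in(a,b)];c,d=[q[:,:399] for q in(c,d)]
cv2.imwrite("pics/c1.png",f(np.vstack([np.hstack([a,b]),np.hstack([c,d])])))
E
```

```text
(no output)
```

View pics/c1.png

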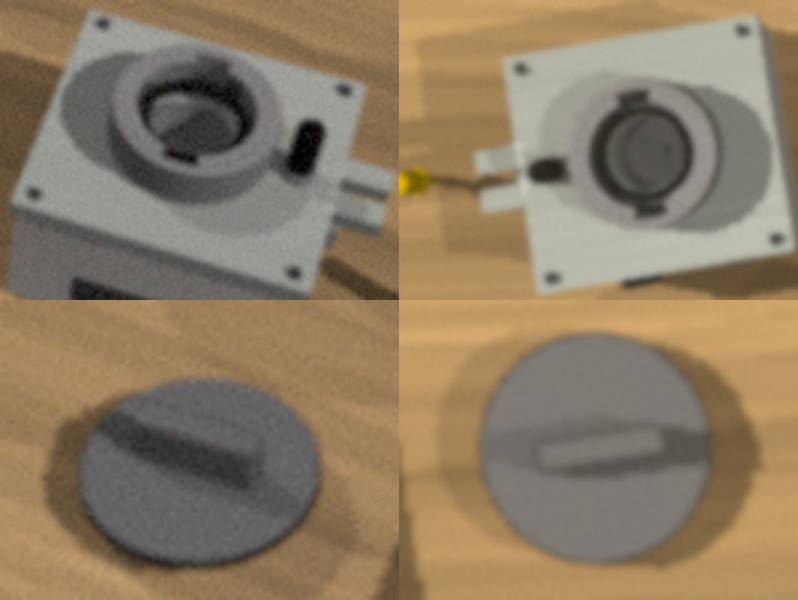

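The crop confirms it. The black knob sits beside the collar on the fork side (mill +y), and the yellow pin stands off the fork. Next I'll extract the deck screws, knob, collar, flange and bar from both views.

```bash
python3 - <<'E'
from h import *
s=cv2.imread("pics/scene0.png");t=cv2.imread("pics/top0.png")
def dark(im,u,v,r=4):
    u0,v0=int(round(u)),int(round(v)); g=cv2.cvtColor(im,6).astype(float)[v0-r:v0+r+1,u0-r:u0+r+1]
    w=np.clip(np.percentile(g,60)-12-g,0,None); y,x=np.mgrid[-r:r+1,-r:r+1]
    return np.array([u0+(w*x).sum()/w.sum(),v0+(w*y).sum()/w.sum()])
S=[(102,22),(344,90),(33,193),(293,272)];T=[(378,239),(153,278),(344,30),(122,68)]
P=[]
for a,b in zip(S,T):
    us=dark(s,380+a[0]/3-.33,195+a[1]/3-.33);ut=dark(t,145+b[0]/3-.33,240+b[1]/3-.33)
    x,e=tri(us,ut);P.append(plane("top",ut,110));print("screw",us,ut,x.round(1),round(e,1),plane("top",ut,110).round(1),plane("scene",us,110).round(1))
P=np.array(P);e=(P[1]-P[0]+P[3]-P[2]);f=(P[2]-P[0]+P[3]-P[1])
print("centre",P.mean(0),"yaw from y",np.arctan2(-e[0],e[1]),"from x",np.arctan2(f[1],f[0]),"span",np.linalg.norm(e)/2,np.linalg.norm(f)/2)
def mask(n,im,box,fn):
    m=np.zeros(im.shape[:2],np.uint8);x,y,w,h=box;m[y:y+h,x:x+w]=255*fn(im[y:y+h,x:x+w].astype(int))
    c=max(cv2.findContours(m,0,cv2.CHAIN_APPROX_NONE)[0],key=cv2.contourArea);return c
grey=lambda q:(q.max(2)-q.min(2)<25)&(q.max(2)>30)
blk=lambda q:q.max(2)<45
cs=mask("s",s,(262,180,76,64),grey);ct=mask("t",t,(335,245,78,74),grey)
for n,c in(("scene",cs),("top",ct)):
    h=cv2.convexHull(c);el=cv2.fitEllipse(h);print("lid",n,el,plane(n,el[0],30).round(1))
    if n=="scene":a=el[0]
    else:b=el[0]
print("lid tri",tri(a,b))
for n,im,bx in(("scene",s,(472,232,20,24)),("top",t,(184,288,20,16))):
    c=mask(n,im,bx,blk);r=cv2.minAreaRect(c);print("pin",n,r,cv2.contourArea(c), cv2.boundingRect(c))
# lid bar, top
g=cv2.cvtColor(t,6);print(g[272:294,355:397:2])
E
```

```text
screw [413.92537313 202.27363184] [270.55491329 319.29672447] [465.6  81.8 112.3] 0.6 [465.7  81.5 110. ] [463.2  81.7 110. ]
screw [494.3036566  224.45151033] [195.6986755  332.29635762] [443.  240.7 112.8] 0.4 [442.9 241.  110. ] [440.2 240.8 110. ]
screw [390.85299145 259.19145299] [259.07924528 249.73584906] [613.6 103.2 111.9] 0.6 [613.9 102.9 110. ] [612.  103.2 110. ]
screw [477.51047904 285.58832335] [185.2917505  262.58148893] [590.8 262.3 111.9] 0.8 [591.2 262.1 110. ] [589.  262.9 110. ]
centre [528.43272371 171.87450284 110.        ] yaw from y 0.14202906798899498 from x 0.1425053997114377 span 160.92717171331867 149.78897760318736
lid scene ((298.8309020996094, 213.1249237060547), (47.32955551147461, 62.017826080322266), 83.82809448242188) [ 543.5 -144.7   30. ]
lid top ((373.89239501953125, 281.68865966796875), (56.62028121948242, 57.547950744628906), 110.44004821777344) [ 537.7 -147.7   30. ]
lid tri (array([ 537.74889935, -148.62450719,   21.84611899]), np.float64(0.1843309129088806))
pin scene ((481.29998779296875, 244.3999786376953), (8.944272994995117, 18.335758209
[... 871 characters left out ...]
93 91 91 90 87 85 84 79 74 72 67 65 66]
 [84 81 79 89 91 92 91 91 89 87 84 82 79 75 72 69 65 66 66 66 65]
 [84 83 79 87 89 89 87 85 83 77 73 73 69 66 65 67 66 65 67 70 69]
 [86 84 79 83 85 81 78 72 72 69 65 66 65 64 66 67 67 69 71 79 79]
 [90 89 83 79 78 75 70 66 66 67 65 66 66 67 70 73 72 75 81 88 90]
 [93 92 88 82 79 79 72 67 68 71 69 69 70 75 80 83 81 84 90 93 94]
 [94 94 94 90 89 87 82 79 79 80 80 80 80 85 89 91 90 93 94 94 94]
 [95 94 94 94 94 93 90 90 90 89 89 91 90 92 93 94 93 94 94 94 96]
 [95 94 95 94 95 94 95 94 94 95 93 94 94 94 94 93 94 94 94 94 95]
 [95 94 94 94 95 94 95 94 94 94 93 95 95 94 95 95 94 95 94 95 95]
 [95 94 95 94 94 94 94 94 94 94 94 93 94 95 94 95 94 94 94 94 95]]
```

```bash
python3 - <<'E'
from h import *
s=cv2.imread("pics/scene0.png");t=cv2.imread("pics/top0.png")
g=cv2.GaussianBlur(cv2.cvtColor(t,6),(0,0),.6)
big=cv2.resize(g[255:310,345:405],None,fx=8,fy=8,interpolation=cv2.INTER_CUBIC)
m=(big>85).astype(np.uint8);n,l,st,ce=cv2.connectedComponentsWithStats(m)
u=((np.array([377,282.5])-[345,255]+.5)*8).astype(int);k=l[u[1],u[0]]
c=cv2.findContours((l==k).astype(np.uint8),0,1)[0][0];r=cv2.minAreaRect(c)
B=(cv2.boxPoints(r)+.5)/8-.5+[345,255];ctr=(np.array(r[0])+.5)/8-.5+[345,255]
W=np.array([plane("top",p,63) for p in B]);print("bar",ctr,W.round(1).tolist(),plane("top",ctr,63).round(1))
e=max((W[1]-W[0],W[2]-W[1]),key=np.linalg.norm);print("bar yaw",np.arctan2(e[1],e[0]),np.linalg.norm(e))
print("collar",tri((446,232),(225.5,290.9)),plane("top",(225.5,290.9),144))
for uv,z in(((190,297),155),((194.5,296.5),132)):print("pin",plane("top",uv,z))
print("pin tri",tri((481.3,244.4),(194.5,296.5)))
# visible knob top end in the scene: axis ends
print("pin top", tri((484.3,237.5),(192,296.6)))
o=np.array([528.6,169.5]);R=lambda a:np.array([[np.cos(a),-np.sin(a)],[np.sin(a),np.cos(a)]])
for y in(69,109):
    p=o+R(.1423)@[0,y];print(y,p)
from scipy.spatial.transform import Rotation
for yaw in(.1423,.1423+np.pi/2,.1423-np.pi/2,.1423+np.pi,.1423-np.pi):
    print(yaw,[None if q is None else q.round(2) for q in(solve_ik([*p,130],[np.pi,0,yaw]) for p in(o,(537.7,-147.7)))])
print(plane("top",(148,300),30))
E
```

```text
bar [374.67110443 281.30532837] [[540.7, -113.3, 63.0], [548.8, -177.9, 63.0], [537.1, -179.2, 63.0], [529.0, -114.6, 63.0]] [ 538.9 -146.3   63. ]
bar yaw -1.4464226579502482 65.16516094672873
collar (array([528.36864045, 171.41796622, 140.53629388]), np.float64(1.2111573309694728)) [528.95713181 169.60878482 144.        ]
pin [518.8965828  240.33096737 155.        ]
pin [518.97398516 237.1112607  132.        ]
pin tri (array([518.59268434, 237.61164149, 133.9378074 ]), np.float64(1.0656291684400436))
pin top (array([518.79805178, 238.11315887, 154.76487108]), np.float64(1.9287694839149865))
69 [518.81440342 237.80257755]
109 [513.1415938  277.39827468]
0.1423 [array([ 0.18,  0.4 , -0.29,  0.88,  0.  , -3.11]), array([-0.4 ,  0.4 , -0.29,  0.88,  0.  ,  2.6 ])]
1.7130963267948967 [array([ 0.18,  0.4 , -0.29,  0.88,  0.  ,  1.61]), array([-0.4 ,  0.4 , -0.29,  0.88,  0.  ,  1.03])]
-1.4284963267948965 [array([ 0.18,  0.4 , -0.29,  0.88,  0.  , -1.54]), array([-0.4 ,  0.4 , -0.29,  0.88,  0.  , -2.11])]
3.283892653589793 [array([ 0.18,  0.4 , -0.29,  0.88,  0.  ,  0.04]), array([-0.4 ,  0.4 , -0.29,  0.88,  0.  , -0.54])]
-2.999292653589793 [array([ 0.18,  0.4 , -0.29,  0.88,  0.  ,  0.04]), array([-0.4 ,  0.4 , -0.29,  0.88,  0.  , -0.54])]
[511.10396808 371.02481327  30.        ]
```

The measurements agree: mill origin is about (528.6, 169.5) with yaw 0.142. The deck triangulates to 112 mm against a nominal 110, and the knob top to 155. Next I'll go for the pin.

```bash
cat >> h.py <<'E'
A=.1423; O=np.array([528.6,169.5]); X=np.array([np.cos(A),np.sin(A)]); Y=np.array([-np.sin(A),np.cos(A)])
def mp(x,y,z): return [*(O+x*X+y*Y),z]
def rep(l=""):
    s=bot.get_state();print(l,"t%.1f"%s["t"],"p",s["tcp_pos"].round(1),"yaw %.3f"%s["orientation"][2],"F",s["contact_force"].round(1),"M",s["wrist_torque"].round(2),"op %.3f"%s["opening"],"gf %.0f"%s["gripper_force"]);return s
D=[np.pi,0,A+np.pi/2]
E
python3 - <<'E'
from h import *
bot.move_ptp(mp(0,70,215),D);bot.grip(.6,40);rep("above")
print(bot.movel(mp(0,70,119.5),threshold=8,max_speed=100));rep("down")
bot.grip(0,40);rep("grip")
print(bot.movel(mp(0,70,125),max_speed=40,threshold=12));rep("up5")
E
```

```text
above t3.3 p [518.7 238.7 215. ] yaw 1.713 F [0.2 0.1 0. ] M [-0.    0.02 -0.02] op 0.595 gf 0
False
down t4.4 p [519.2 239.  120.2] yaw 1.713 F [ 0.1 -0.5  0.2] M [-0.01 -0.09  0.06] op 0.605 gf 0
grip t4.8 p [519.  238.9 120.1] yaw 1.713 F [-1.4 -0.   5.1] M [-0.03  0.31 -0.02] op 0.187 gf 39
False
up5 t5.1 p [518.8 238.8 125.1] yaw 1.713 F [-0.5  0.2  0.2] M [ 0.03 -0.05 -0.02] op 0.181 gf 39
```

```bash
python3 - <<'E'
from h import *
print(bot.movel(mp(0,70,168),max_speed=100,threshold=15));rep("out")
bot.movel(mp(0,110,168));rep("over notch")
cv2.imwrite("pics/s1.png",imaging.capture("scene"))
s=cv2.imread("pics/s1.png");cv2.imwrite("pics/s1c.png",crop(s,400,150,160,120,5))
E
```

```text
False
out t5.7 p [518.4 238.7 167.7] yaw 1.713 F [-0.4  0.3 -0.5] M [-0.06  0.02  0.  ] op 0.185 gf 39
over notch t6.1 p [512.4 278.4 167.3] yaw 1.714 F [ 1.7  0.5 -0.4] M [-0.02 -0.03 -0.01] op 0.180 gf 39
```

View pics/s1c.png

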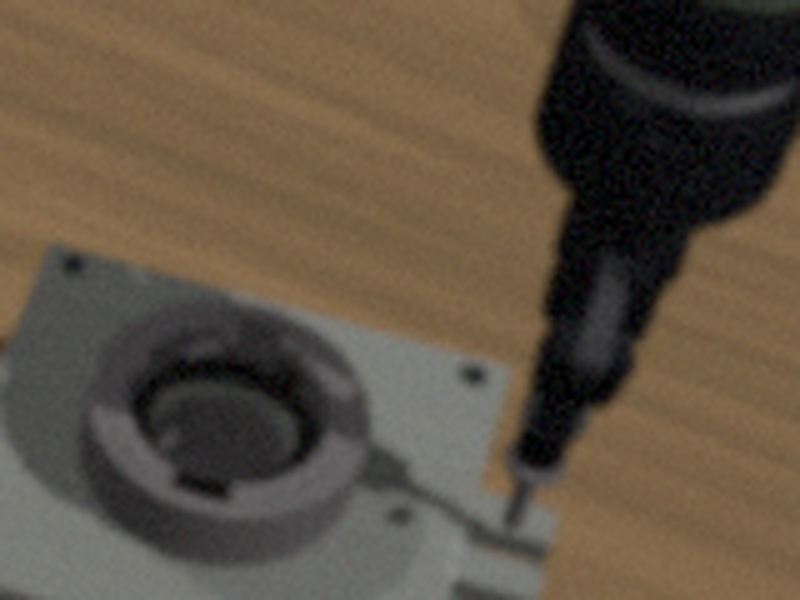

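The pin is out of its bore. Its shank tip is at crop pixel (512,522), above the fork's notch. I'll lower it with force watching.

```bash
python3 - <<'E'
from h import *
hit=bot.movel(mp(0,110,126),max_speed=60,threshold=8);s=rep("low1 %s"%hit)
if not hit:
    hit=bot.movel(mp(0,110,118.5),max_speed=25,threshold=6);s=rep("low2 %s"%hit)
if s["tcp_pos"][2]<123:
    bot.grip(.5);rep("rel")
    bot.movel(mp(0,110,200));rep("up")
    for n,b in(("scene",(440,200,100,75)),("top",(150,265,100,75))):
        cv2.imwrite(f"pics/{n}2.png",imaging.capture(n))
    a,b=cv2.imread("pics/scene2.png"),cv2.imread("pics/top2.png")
    cv2.imwrite("pics/c2.png",np.hstack([crop(a,440,200,100,75,4),crop(b,150,265,100,75,4)]))
E
```

```text
low1 False t7.0 p [513.2 278.5 126.2] yaw 1.713 F [-0.2  0.1 -0. ] M [-0.03 -0.04 -0.02] op 0.179 gf 39
low2 True t7.3 p [513.6 278.7 120.1] yaw 1.713 F [ 0.9 -0.8  4.9] M [-0.    0.01 -0.  ] op 0.184 gf 40
rel t7.7 p [512.6 278.3 118.9] yaw 1.713 F [-0.2 -0.2 -0. ] M [-0.   -0.02 -0.02] op 0.501 gf 0
up t8.4 p [512.6 278.2 199.3] yaw 1.713 F [-0.7 -0.4  0.2] M [ 0.03  0.01 -0.03] op 0.500 gf 0
```

```bash
python3 - <<'E'
from h import *
bot.move_ptp([538.3,-147,150],[np.pi,0,1.695]);bot.grip(.8,80);rep("over lid")
for n in("scene","top"): cv2.imwrite(f"pics/{n}3.png",imaging.capture(n))
a,b=cv2.imread("pics/scene3.png"),cv2.imread("pics/top3.png")
r1=np.hstack([crop(a,440,200,100,75,4),crop(b,150,265,100,75,4)]);r2=np.hstack([crop(a,250,130,100,75,4),crop(b,325,245,100,75,4)])
cv2.imwrite("pics/c3.png",np.vstack([r1,r2]))
E
```

```text
over lid t10.4 p [ 538.5 -146.5  150.1] yaw 1.696 F [ 0.6  0.7 -0.4] M [ 0.02 -0.    0.  ] op 0.801 gf 0
```

View pics/c3.png

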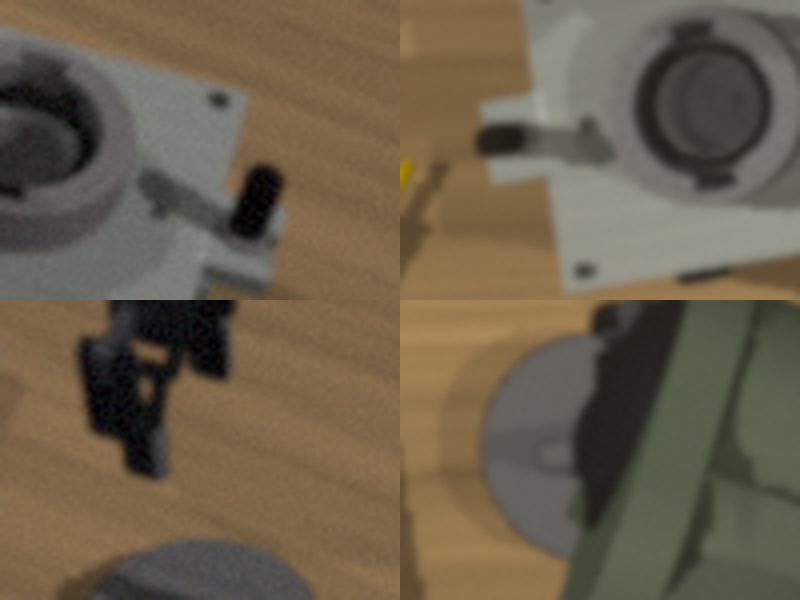

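The black pin now hangs upright in the fork: knob at scene crop (258,200) and top crop (500,140). The bore is empty. Next I'll grip the lid.

```bash
python3 - <<'E'
from h import *
print(bot.movel([538.3,-147.3,34],threshold=8,max_speed=90));rep("down")
bot.grip(0,110);rep("grip")
print(bot.movel([538.3,-147.3,60],max_speed=60));rep("up")
bot.movel([538.3,-147.3,225]);rep("up2")
bot.move_ptp(mp(0,0,225),[np.pi,0,A+np.pi]);bot.dwell(.3);rep("over collar")
for n in("scene","top"): cv2.imwrite(f"pics/{n}4.png",imaging.capture(n))
a,b=cv2.imread("pics/scene4.png"),cv2.imread("pics/top4.png")
cv2.imwrite("pics/c4.png",np.hstack([crop(a,390,110,133,200,3),crop(b,145,200,133,200,3)]))
E
```

```text
False
down t12.0 p [ 538.8 -147.5   34.6] yaw 1.695 F [ 1.  -0.7  0.2] M [-0.08 -0.05  0.03] op 0.801 gf 0
grip t12.5 p [ 538.  -147.4   34.5] yaw 1.695 F [-2.3  0.5  4.5] M [0.08 0.47 0.01] op 0.154 gf 108
False
up t13.1 p [ 538.4 -147.3   60.2] yaw 1.695 F [-0.2 -0.1 -2.4] M [-0.02 -0.03  0.01] op 0.156 gf 108
up2 t14.4 p [ 537.7 -147.1  224. ] yaw 1.695 F [-0.6 -1.7 -2.6] M [ 0.04  0.01 -0.02] op 0.153 gf 108
over collar t15.9 p [528.9 168.7 225. ] yaw -3.001 F [ 0.  -0.4 -3.7] M [-0.01 -0.02  0.02] op 0.157 gf 108
```

View pics/c4.png

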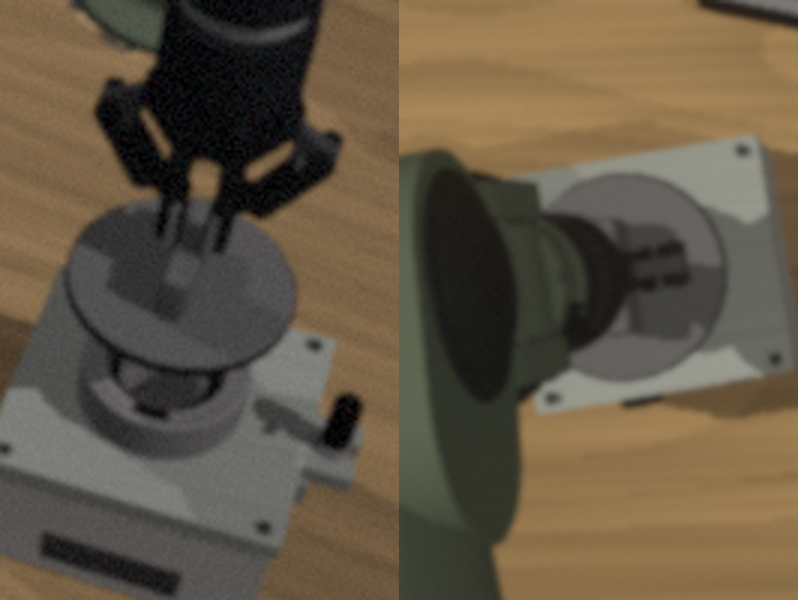

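The lid is held level over the collar, and the pin is still hanging at (343,420). I'll check the lid's centring from the visible flange rim in the top crop, using an arc from (563,195) via (724,270) to (590,365).

```bash
python3 - <<'E'
from h import *
from scipy.optimize import least_squares
t=cv2.imread("pics/top4.png");g=cv2.GaussianBlur(t,(0,0),.7).astype(float).sum(2)
pr=[(563,195),(615,174),(670,188),(705,220),(724,270),(715,320),(690,358),(635,380),(590,365)]
W=np.array([plane("top",(145+((x-399)+.5)/3-.5,200+(y+.5)/3-.5),220.5) for x,y in pr])[:,:2]
f=least_squares(lambda p:np.hypot(*(W-p[:2]).T)-p[2],[528,169,66],loss="soft_l1")
print("r free",f.x,f.fun.round(1))
f=least_squares(lambda p:np.hypot(*(W-p).T)-66,[528,169],loss="soft_l1");print("r=66",f.x, bot.get_state()["tcp_pos"])
d=f.x-O;print("mill offset",d@X,d@Y)
E
```

```text
r free [528.46005625 166.6356548   65.05027506] [ 0.3  1.1 -0.8 -1.2  0.   0.2  2.   0.2 -6.4]
r=66 [528.06305917 167.51408904] [528.75619912 169.00030389 224.99754531]
mill offset -0.8131560335048066 -1.8896891441362658
```

```bash
python3 - <<'E'
from h import *
q=[np.pi,0,A+np.pi]
hit=bot.movel(mp(0,0.3,182),max_speed=90,threshold=10);rep("a %s"%hit)
hit=bot.movel(mp(0,0.3,168.5),max_speed=25,threshold=8);rep("b %s"%hit)
E
```

```text
a False t16.6 p [528.7 169.8 182.2] yaw -2.999 F [-0.6 -0.  -2.4] M [ 0.05  0.02 -0.02] op 0.159 gf 108
b False t17.3 p [528.5 169.8 168.5] yaw -2.999 F [-0.2  0.3 -2.8] M [ 0.01 -0.05 -0.04] op 0.152 gf 108
```

It entered cleanly with no side load. Next I'll press it down to the firm stop.

```bash
python3 - <<'E'
from h import *
hit=bot.movel(mp(0,0.3,161),max_speed=30,threshold=20);rep("a %s"%hit)
for z in(159.5,158.5,157.5,156.5):
    bot.movel(mp(0,0.3,z),max_speed=15);bot.dwell(.1);s=rep(z)
    if s["contact_force"][2]>20: break
E
```

```text
a False t17.7 p [529.2 169.6 161.7] yaw -3.000 F [ 0.1 -2.7  4.9] M [-0.43  0.1   0.  ] op 0.159 gf 109
159.5 t18.0 p [529.2 169.6 160.4] yaw -3.000 F [-1.7 -2.3  6. ] M [-0.37  0.21  0.07] op 0.154 gf 109
158.5 t18.4 p [529.3 169.6 159.5] yaw -3.000 F [-1.2 -2.6  6.5] M [-0.39  0.22  0.04] op 0.157 gf 109
157.5 t18.7 p [529.3 169.5 158.6] yaw -3.000 F [-1.2 -2.4  7.4] M [-0.46  0.31 -0.  ] op 0.161 gf 109
156.5 t19.1 p [529.4 169.3 158.3] yaw -3.000 F [-2.6 -3.9 11.5] M [-0.57  0.66  0.02] op 0.158 gf 110
```

```bash
python3 - <<'E'
from h import *
for d in(.3,.7,1.1,1.4,1.5,1.57,1.62):
    bot.movel(mp(0,0.2,155.8),rot=[np.pi,0,A+np.pi-d],max_speed=40);s=rep(d)
E
```

```text
0.3 t19.5 p [529.9 170.7 158.2] yaw 2.985 F [-2.6 -0.4 13.9] M [0.17 0.57 0.18] op 0.155 gf 110
0.7 t20.1 p [529.7 170.1 158.2] yaw 2.585 F [-3.2 -1.  15. ] M [-0.22  0.7   0.31] op 0.157 gf 111
1.1 t20.6 p [529.2 169.6 158.2] yaw 2.185 F [-5.9 -3.2 15.2] M [-0.57  0.96  0.44] op 0.160 gf 111
1.4 t21.1 p [528.7 169.3 158.2] yaw 1.885 F [-6.7 -4.1 17.2] M [-0.73  1.2   0.44] op 0.155 gf 111
1.5 t21.3 p [528.5 169.3 158.2] yaw 1.785 F [-6.6 -3.2 17.9] M [-0.74  1.24  0.44] op 0.152 gf 111
1.57 t21.6 p [528.4 169.3 158.2] yaw 1.715 F [-7.3 -4.1 17.6] M [-0.78  1.35  0.46] op 0.157 gf 111
1.62 t21.8 p [528.3 169.3 158.2] yaw 1.666 F [-7.2 -3.7 18. ] M [-0.82  1.36  0.62] op 0.158 gf 112
```

```bash
python3 - <<'E'
from h import *
for d in(1.65,1.68,1.71):
    bot.movel(mp(.5,0,155),rot=[np.pi,0,A+np.pi-d],max_speed=40);bot.dwell(.15);s=rep(d)
    if abs(s["wrist_torque"][2])>1.0:break
for n in("scene","top"): cv2.imwrite(f"pics/{n}5.png",imaging.capture(n))
a,b=cv2.imread("pics/scene5.png"),cv2.imread("pics/top5.png")
cv2.imwrite("pics/c5.png",np.vstack([np.hstack([crop(a,390,140,133,100,3),crop(b,145,240,133,100,3)]),cv2.convertScaleAbs(np.hstack([crop(a,400,190,100,75,4)[:,:399],crop(b,180,255,100,75,4)[:,:399]]),alpha=1.5)]))
E
```

```text
1.65 t22.2 p [528.4 169.3 158.1] yaw 1.637 F [-9.7 -5.  23.7] M [-0.92  1.98  1.18] op 0.155 gf 114
```

View pics/c5.png

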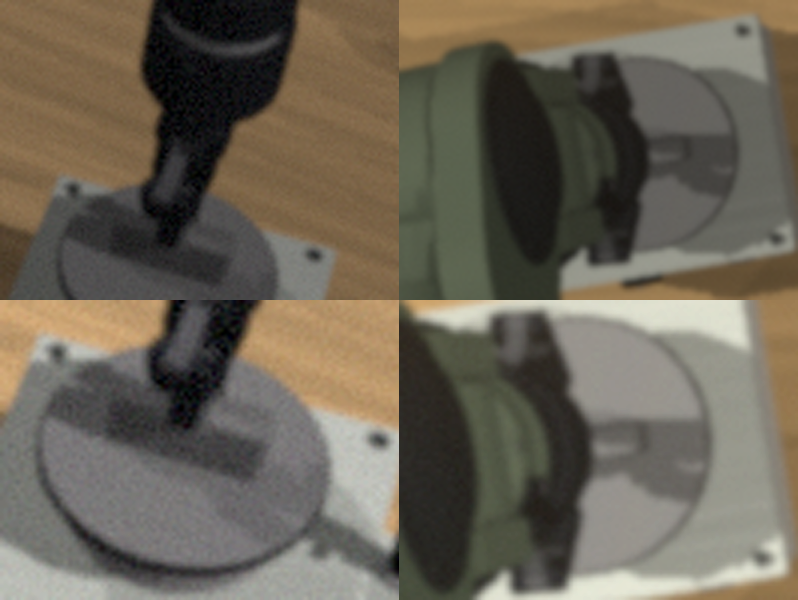

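The lid sits flush with its bar along the mill's y, from crop (110,420) to (265,460). The torque jump from 0.6 to 1.2 N m shows the firm stop. I'll confirm the hold and hand in.

```bash
python3 - <<'E'
from h import *
bot.dwell(.6);s=rep("hold")
if s["wrist_torque"][2]>.7 and s["contact_force"][2]>15 and s["tcp_pos"][2]<158.6: print(bot.sign_off())
E
```

```text
hold t22.9 p [528.4 169.3 158.1] yaw 1.637 F [-9.6 -4.2 23.1] M [-0.91  2.05  1.15] op 0.154 gf 114
the job is handed in; nothing more can be done
None
```

I handed the job in at 22.9 s: the lock pin hangs in the notch, and the arm is still gripping the lid, pressed flush and turned clockwise to the stop. The arm was kept clear of the cup, pestle and pot, though I took no final picture of them.

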